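# Slide the loaded sample carousel round the rack into the sampler dock

### The job

Slide the round, loaded sample carousel along the bench, keeping it flat on the bench, through the gap between the vial rack and the tip box without anything touching either of them, and into the mouth of the sampler dock. Push it home until it comes solidly against the dock's stop, press it there with about 10 N for half a second (never over 15 N), then let go so that it stays against the stop's sprung pad. Leave the bottle, the jar and the beaker where they stand.

Things in the scene. Friction and masses are not known exactly. Their poses are not given: they have to be found in the camera images.
- carousel_mid (a point): Centre, half-way up (22.5 mm above the bench), of the loose aluminium carousel: a solid upright disc 90 mm across, 45 mm high, nine white vial caps standing 5 mm out of its top. 0.5 to 0.72 kg; sliding it takes 2 to 6 N. Too wide to grip across: push its side, for instance with both parted fingertips behind it. Its yaw does not matter; z is up.
- vial_rack: Fixed white rack full of capped glass vials, 64 mm (its x) by 110 mm (its y), 65 mm high in all. Origin: centre of its underside on the bench. It and the tip box stand on opposite sides of a gap (one nearer the robot, the other farther), either way round.
- tip_box: Fixed grey pipette-tip box with a clear top, 64 mm (its x; 67 mm with the catch on its -x face) by 110 mm (its y), 63 mm high. Origin: centre of its underside on the bench.
- dock: Fixed white sampler dock. Origin: on the bench, in the middle of its upright front face; +x points into the dock, so the carousel enters moving along +x. Housing 150 mm wide (y), 110 mm deep, 85 mm high (89 mm with display). A hood as wide reaches out from the face to x = -34 mm, underside 66 mm and top 74 mm above the bench.
- dock_entry (a point): Point on the bench midway between the outer ends of the dock's two fixed side cheeks, 74 mm out from the front face (dock axes: +x inward). The cheeks are 60 mm high and run from here to the face; inner faces 52 mm, outer faces 68 mm to either side (y) of this point.
- dock_stop (a point): Point in the dock 10 mm out from the face, 26 mm up, on the mid-line: deepest place of the stop's flat 44 mm wide steel face. The true stop stands 0 to 20 mm nearer the mouth (-x), different each run, not reported: find it by feel. A pad on it is sprung 4 mm farther out (0.7 to 1.4 N, less than the carousel's friction). The seated carousel's centre is 45 to 65 mm out from here.
- reagent_bottle_mid (a point): Bystander: centre, half-way up, of a loose glass bottle with blue cap, 56 mm in diameter, 105 mm high.
- jar_mid (a point): Bystander: centre, half-way up, of a loose brown glass jar, 52 mm in diameter, 60 mm high.
- beaker_mid (a point): Bystander: centre, half-way up, of a loose open beaker, 64 mm in diameter, 75 mm high.
Not all that is in view belongs to the job. What is shaped like the part that bears carousel_mid but orange or purple is not meant.

How it is judged:
By the outcome, as a careful person would: the job done as asked, in the order asked, and still so for the second after the job is handed in, with the robot touching nothing.
It also fails if it takes over 72 s, if anything falls off the work surface, if the arm or the gripper's body presses on something with over 40 N, if the wrist force passes 120 N, or if a joint passes its speed limit or range.

### The arm

A 6-joint arm with a two-finger parallel gripper is mounted at the origin on the work surface. World frame = base frame: x ahead of the robot, y to its left, z up, the work surface at z = 0. Lengths are in mm, angles in rad, forces in N, time in s.
With the tool pointing down it reaches from about 325 to 750 mm from the base axis. Payload 7.6 kg.
Tool frame: the origin (TCP) lies on the centre line of the jaws, within the pads' length; the fingertips stand 11 mm ahead of it and the grasp point (between the pads) lies 8 mm behind it (tips_ahead is the distance from the TCP to the fingertips, in mm); z points along the fingers, y is the line along which they close (so a half turn about z gives the same grasp; the last joint's range is limited). The gripper opens to 85 mm and grips with 20 to 120 N. Pads are 22 mm wide; open, the fingers measure 114 mm over their backs; the gripper's body (76 mm by 85 mm) begins 54 mm behind the grasp point. The pads swing forward as they close: fully open they stand 13 mm farther back than shut.
Start: joints at [1.248, 0.052, 1.401, -0, 1.689, -0.07], TCP at [131.293, 508.337, 242.323] pointing down, gripper open.
Joint ranges: [-2.9, 2.9], [-0.91, 2.17], [0.12, 2.37], [-1.06, 4.2], [0.26, 2.73], [-2.93, 2.93]. Speed limits (rad/s): [2.57, 2.57, 3.01, 3.14, 3.14, 3.14].

### API

Orientations are given as a unit quaternion [x, y, z, w].
In Python, from station import * gives the robot as it stands. The module is installed in compiled form; this text tells all that it offers.
- The arm moves only by the tool apply_moves, never from a script. Its argument "moves" is a list of rows, each a list of 6 numbers: the shift along the tool's x, y, z in cm, then the turn, a rotation vector about the tool's x, y, z in rad. A call has 1 to 10 rows; each row shifts and turns the commanded pose from where the row before left it, along the tool's axes as they then stand; what a row does not reach is not made up. A row lasts 1/8 s, in which the tool goes at most 62.5 mm and 10.7 degrees, less where a joint would pass 70% of its speed; a pose out of reach is approached as far as the arm can. A call with a gripper value outside its range is refused whole. "grip" is the finger opening in cm, from 0 to 8.54, set as the call begins (left out, the last holds). The fingers move at their own pace and stop on an object; "grip_force" is the grip in N (left out, the last holds). Time passes only in rows, so rows that do not move let the fingers close. It gives the time, the measured TCP pose, the force, the opening and the grip force at its end, in the units of the state.
- get_state(): the state, without advancing time (a new reading comes with each control period).
- read_camera(name): name is "scene" or "top" or "wrist"; returns (picture, depth): 420x560x3 uint8, red, green, blue; 420x560 float32, mm along the optical axis (not along the pixel's ray), 0 where there is no reading.
- camera_info(name): a dict with "mtx" (3x3 intrinsics, pixels), "R" (3x3) and "t" (3): a world point X has camera coordinates R X + t. Camera axes: x right, y down, z forward; pixel columns grow to the right and rows downward; lengths in mm; the calibration is good to about 2 mm. A picture is of the moment at which its call begins: read the wrist's pose just before it. camera_info takes no time and is no camera call; for the wrist camera it gives the pose at the moment of the call.
- job_done(): hands the job in; it is judged then, once.
The state is a dict: "time": time; "joint_positions": joint angles; "dq": joint speeds; "tau": joint torques, N m; "ee_pos": TCP position; "ee_rot": TCP orientation; "force": force on the tool from outside, world axes, zero at the start; "wrist_torque": the same for the moment, N m; "grip_width": opening from 0.0 (shut) to 1.0 (fully open); "grip_force": force on a finger pad.
Only numpy, scipy, OpenCV 4.12 (cv2) and the standard library are available. Lean on these libraries where they do the work, as an engineer would, in place of code of your own. Each camera call takes 0.05 s, during which the arm holds its last target. There are 200 camera calls.

## Working session

There is one attempt and no reset: what is moved stays moved. The work goes in short steps, Python scripts to look and compute and a tool call to move; the robot and the scene stay as the last step left them, time stands still between calls to the robot, and variables do not carry over. Pictures are saved under pics/ and viewed, at most 10 in all, crops included, and the job is handed in when it is done.

Besides the shell and the picture viewer there is one more tool, called after "Request:" in YAML: its name, and indented under it one key for each argument. apply_moves: Moves the arm, as the interface text tells. Its arguments: {"type":"object","properties":{"moves":{"type":"array","items":{"type":"array","items":{"type":"number"}}},"grip":{"type":"number"},"grip_force":{"type":"number"}},"required":["moves"]}

```bash
mkdir -p pics; python3 - <<'E'
from station import *
import cv2,numpy as np
for n in ["top","scene"]:
    p,d=read_camera(n); i=camera_info(n)
    cv2.imwrite(f"pics/{n}0.png",p[...,::-1]); np.savez(f"{n}0.npz",p=p,d=d,**i)
    print(n,i)
s=get_state();print(s)
E
```

```text
top {'mtx': array([[529.09830116,   0.        , 274.22895725],
       [  0.        , 529.09830116, 209.71362039],
       [  0.        ,   0.        ,   1.        ]]), 'R': array([[ 0.02184462, -0.99956597, -0.01976581],
       [-0.99016345, -0.01889775, -0.13863336],
       [ 0.13819966,  0.02259977, -0.99014651]]), 't': array([ -59.88609257,  549.07764979, 1287.57947055])}
scene {'mtx': array([[442.73994606,   0.        , 276.62485121],
       [  0.        , 442.73994606, 214.34079565],
       [  0.        ,   0.        ,   1.        ]]), 'R': array([[ 0.8199643 ,  0.57230832,  0.01103357],
       [ 0.3146455 , -0.43453285, -0.84390723],
       [-0.47818068,  0.69544546, -0.53637566]]), 't': array([-395.78427033, -142.74276618, 1524.46294741])}
{'time': 0.1, 'joint_positions': array([ 1.24773528e+00,  5.27585653e-02,  1.40161038e+00,  8.01981528e-06,
        1.68860147e+00, -7.02834798e-02]), 'dq': array([-0.00178505, -0.0004228 , -0.0017716 , -0.00098331, -0.0002726 ,
       -0.00016392]), 'tau': array([ 9.29582638e-04, -3.82581067e+01, -3.60985208e+01, -1.09383823e-04,
        4.69389241e-03,  7.10179393e-05]), 'ee_pos': array([131.18727156, 508.08728949, 241.57107234]), 'ee_rot': array([ 1.26052065e-01,  9.92023388e-01, -6.74819343e-04, -1.38517044e-04]), 'force': array([ 0.41171227, -0.44646232,  0.75929193]), 'wrist_torque': array([ 0.0127573 , -0.03510591, -0.03068471]), 'grip_force': 0.0, 'grip_width': 0.999979276129277}
```

View pics/top0.png

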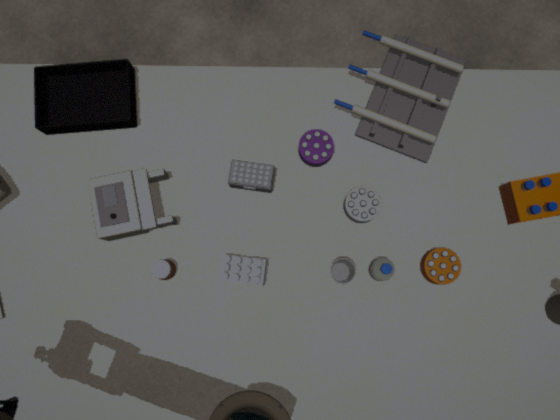

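View pics/scene0.png

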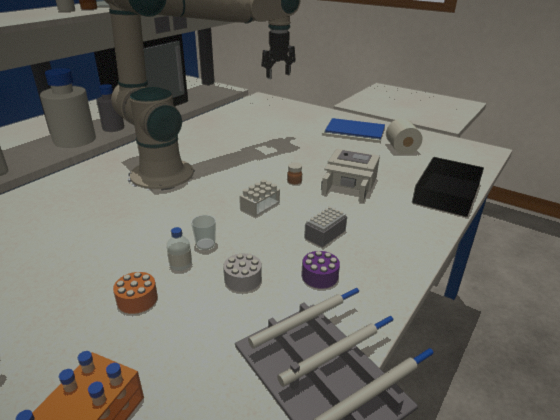

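The grey carousel at top px (362,205) fits "aluminium, white caps". The purple one (316,147) and the orange one (442,266) are decoys. The rack is at (244,269), the tip box at (251,175), the dock at (125,205) with its mouth facing right, the jar at (165,269), the beaker at (342,270) and the bottle at (382,268). I'll confirm in an enlarged crop.

```bash
cat > h.py <<'E'
import numpy as np,cv2
def load(n):
    return np.load(n+"0.npz")
def ray(f,u,v,z):
    K,R,t=f["mtx"],f["R"],f["t"]; c=-R.T@t
    d=R.T@np.linalg.solve(K,[u,v,1.]); return c+d*(z-c[2])/d[2]
def cloud(f):
    K,R,t=f["mtx"],f["R"],f["t"]; d=f["d"]
    v,u=np.indices(d.shape); P=np.stack([(u-K[0,2])/K[0,0]*d,(v-K[1,2])/K[1,1]*d,d],-1)
    return (P-t)@R
E
python3 - <<'E'
from h import *
f=load("top"); P=cloud(f); p=f["p"]
c=p[130:310,80:400]; cv2.imwrite("pics/crop.png",cv2.resize(c[...,::-1],None,fx=2.5,fy=2.5,interpolation=cv2.INTER_CUBIC))
Z=P[...,2]; m=((Z>18)&(Z<200)&(f["d"]>0)).astype(np.uint8)
n,l,st,ce=cv2.connectedComponentsWithStats(m)
for k in range(1,n):
    if st[k,4]<150: continue
    q=P[l==k]; h=np.percentile(q[:,2],90); t=q[q[:,2]>h-12]
    r=cv2.minAreaRect(t[:,:2].astype(np.float32))
    print(ce[k].round(),st[k,4],"h",h.round(1),"rect",np.round(r[0],1),np.round(r[1],1),round(r[2],1))
E
```

```text
[403.  88.] 3536 h 62.5 rect [ 875.7 -357.9] [270.2 223.1] 68.8
[82. 94.] 2459 h 61.6 rect [839.2 449.9] [170.1 249.1] 5.9
[316. 147.] 1031 h 51.0 rect [ 714.2 -150.9] [89.1 86.4] 0.1
[251. 175.] 1187 h 64.6 rect [635.1  10.6] [107.3  65.4] 83.8
[125. 203.] 4157 h 90.1 rect [555.3 324.5] [151.4 145.4] 13.5
[533. 197.] 2274 h 102.7 rect [ 588.6 -681.1] [81.4 65.1] 11.7
[362. 204.] 1061 h 50.9 rect [ 569.8 -268.5] [87.6 88.1] 46.0
[441. 265.] 1149 h 50.7 rect [ 420.3 -462. ] [88.4 88.4] 31.1
[242. 269.] 1187 h 67.7 rect [400.4  25.7] [98.7 59.5] 83.9
[163. 269.] 380 h 63.0 rect [397.3 223.1] [45. 44.] 28.2
[346. 270.] 266 h 77.2 rect [ 401.8 -216.8] [59.6 62.5] 1.3
[382. 269.] 488 h 105.1 rect [ 408.6 -314.5] [25.2 24.6] 61.5
[554. 308.] 286 h 66.9 rect [ 322.1 -725.8] [11.2 51.5] 88.7
[252. 412.] 403 h 187.6 rect [ 94.  -14.7] [74.4  8.7] 80.5
```

View pics/crop.png

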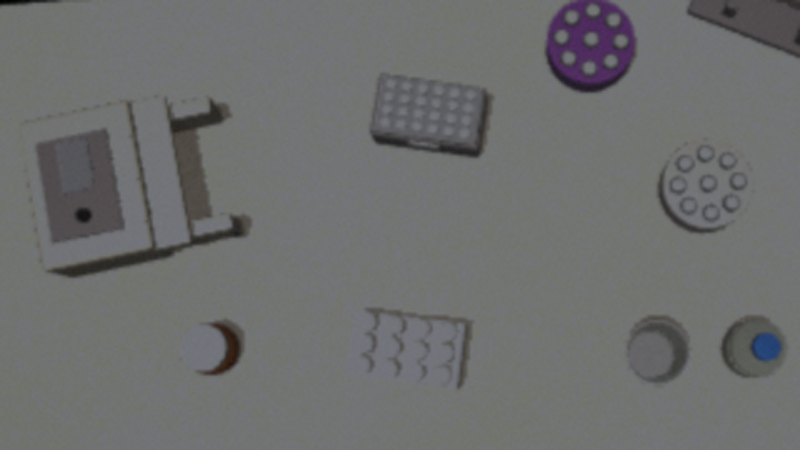

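The crop confirms it: the grey carousel with white caps is at crop px (705,185). The dock mouth faces right, with cheek ends at about (212,108) and (235,225). Next I'll measure the dock's axis from its height layers.

```bash
python3 - <<'E'
from h import *
f=load("top"); P=cloud(f); sub=P[150:260,80:190]
Z=sub[...,2]
for a,b in [(82,95),(69,79),(54,65)]:
    m=((Z>a)&(Z<b)).astype(np.uint8); n,l,st,ce=cv2.connectedComponentsWithStats(m)
    for k in range(1,n):
        if st[k,4]<40: continue
        t=sub[l==k]; r=cv2.minAreaRect(t[:,:2].astype(np.float32))
        print((a,b),(ce[k]+[80,150]).round(),st[k,4],"z",np.median(t[:,2]).round(1),np.round(r[0],1),np.round(r[1],1),round(r[2],1),np.round(cv2.boxPoints(r)).tolist())
# carousel circle from top pixels at z 40..48 / caps centroid
q=P[180:230,335:390]; t=q[(q[...,2]>35)&(q[...,2]<60)]; print(cv2.minEnclosingCircle(t[:,:2].astype(np.float32)))
bb=P[230:300,100:300]; print("bench z",np.median(bb[...,2]))
# scene view
g=load("scene"); Q=cloud(g)
for nm,xy in [("car",(570,-268)),("tip",(635,11)),("rack",(400,26)),("dock",(560,310))]:
    R=100 if nm=="dock" else 75
    m=(np.hypot(Q[...,0]-xy[0],Q[...,1]-xy[1])<R)&(Q[...,2]>35)&(Q[...,2]<120); t=Q[m]; h=np.percentile(t[:,2],85); t=t[t[:,2]>h-9]
    r=cv2.minAreaRect(t[:,:2].astype(np.float32)); print(nm,h.round(1),len(t),np.round(r[0],1),np.round(r[1],1),round(r[2],1))
E
```

```text
(82, 95) [114. 204.] 2537 z 87.0 [551.  340.1] [150.4 110.2] 13.2 [[465.0, 377.0], [490.0, 269.0], [637.0, 304.0], [612.0, 411.0]]
(69, 79) [144. 198.] 841 z 74.3 [566.6 271.1] [151.5  46. ] 8.4 [[488.0, 283.0], [495.0, 237.0], [645.0, 259.0], [638.0, 305.0]]
(54, 65) [155. 173.] 107 z 59.6 [634.5 250. ] [16.8 42.4] 11.3 [[622.0, 269.0], [630.0, 228.0], [647.0, 231.0], [639.0, 272.0]]
(54, 65) [164. 220.] 110 z 60.0 [517.2 221.6] [16.8 42.7] 11.5 [[505.0, 241.0], [513.0, 199.0], [530.0, 202.0], [521.0, 244.0]]
((570.4290161132812, -268.4339904785156), 45.147178649902344)
bench z 1.0896859018494849
car 47.1 762 [ 571.1 -271.6] [86.9 90.7] 36.8
tip 60.3 498 [639.4   7.8] [106.8  59.8] 83.4
rack 62.7 340 [402.3  25. ] [99.4 62.2] 82.7
dock 85.2 703 [553.8 335.6] [149.3 113.8] 14.0
```

Request:
apply_moves:
  moves:
    - [-4.1,-3.15,0,0,0,0]
    - [-4.1,-3.15,0,0,0,0]
    - [-4.1,-3.15,0,0,0,0]
    - [-4.1,-3.15,0,0,0,0]
    - [-4.1,-3.15,0,0,0,0]
    - [-4.1,-3.15,0,0,0,0]
    - [-4.1,-3.15,0,0,0,0]
    - [-4.1,-3.15,0,0,0,0]
    - [-4.1,-3.15,0,0,0,0]
    - [-4.1,-3.15,0,0,0,0]
  grip: 5.6

```text
time: 1.35
ee_pos: [450.1, 99.2, 242.0]
ee_rot: [0.126, 0.992, 0.0, -0.0]
force: [0.2, 0.9, -0.5]
grip_width: 0.654
grip_force: 0.0
```

Request:
apply_moves:
  moves:
    - [-2.4,-3.9,0,0,0,0]
    - [-2.4,-3.9,0,0,0,0]
    - [-2.4,-3.9,0,0,0,0]
    - [-2.4,-3.9,0,0,0,0]
    - [-2.4,-3.9,0,0,0,0]
    - [-2.4,-3.9,0,0,0,0]
    - [-2.4,-3.9,0,0,0,0]
    - [-2.4,-3.9,0,0,0,0]
    - [-2.4,-3.9,0,0,0,0]
    - [-2.4,-3.9,0,0,0,0]

```text
time: 2.6
ee_pos: [584.5, -338.2, 241.6]
ee_rot: [0.126, 0.992, 0.0, -0.0]
force: [0.9, -0.6, 0.1]
grip_width: 0.655
grip_force: 0.0
```

Request:
apply_moves:
  moves:
    - [0,0,0,0,0,0.157]
    - [0,0,0,0,0,0.157]
    - [0,0,0,0,0,0.157]
    - [0,0,0,0,0,0.157]
    - [0,0,0,0,0,0.157]
    - [0,0,0,0,0,0.157]
    - [0,0,0,0,0,0.154]
    - [0,0,0,0,0,0]
    - [0,0,0,0,0,0]

```text
time: 3.72
ee_pos: [584.2, -336.8, 241.9]
ee_rot: [0.623, 0.782, 0.0, -0.0]
force: [1.1, -1.2, 0.2]
grip_width: 0.654
grip_force: 0.0
```

```bash
cat > to.py <<'E'
# usage: to.py carx cary z psi_deg : tool-frame shift (cm) and z-turn to put cradle centre there
import sys,numpy as np
from station import *
from scipy.spatial.transform import Rotation as Ro
s=get_state(); R=Ro.from_quat(s["ee_rot"]).as_matrix(); p=s["ee_pos"]
psi=np.degrees(np.arctan2(R[1,0],R[0,0]))
print("t",s["time"],"p",p.round(1),"psi",psi.round(1),"tilt",R[:,2].round(3),"F",s["force"].round(2),"gw",round(s["grip_width"],3))
OFF=46.2
print("cradle centre",(p+OFF*R[:,0]).round(1))
a=[float(x) for x in sys.argv[1:]]
for x,y,z,q in zip(*[iter(a)]*4):
    u=np.array([np.cos(np.radians(q)),np.sin(np.radians(q)),0]); T=np.array([x,y,z])-OFF*u
    print((x,y,z,q),"tcp",T.round(1),"shift cm",(R.T@(T-p)/10).round(2),"turn",np.radians(psi-q).round(3))
E
python3 to.py 576 -294 24 102.7; python3 - <<'E'
from station import *; import cv2
i=camera_info("wrist"); print((-i["R"].T@i["t"]).round(1))
p,d=read_camera("wrist"); cv2.imwrite("pics/w1.png",p[...,::-1])
E
```

```text
t 3.725 p [ 584.2 -336.8  241.9] psi 102.9 tilt [-0.  0. -1.] F [ 1.08 -1.24  0.17] gw 0.654
cradle centre [ 573.9 -291.8  241.9]
(576.0, -294.0, 24.0, 102.7) tcp [ 586.2 -339.1   24. ] shift cm [-0.28  0.14 21.79] turn 0.003
[ 569.1 -271.2  373.1]
```

View pics/w1.png

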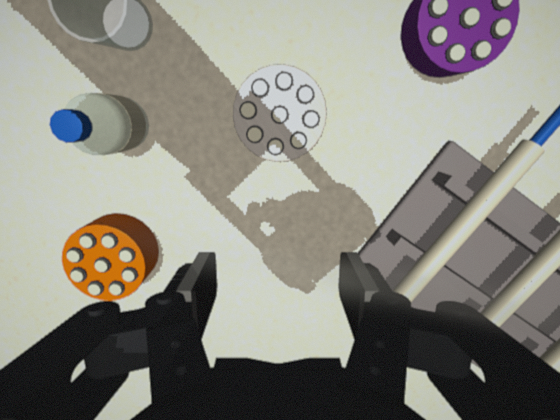

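The wrist view shows the grey carousel centred between the parted fingers at px (280,113), and the landing area ahead of the fingers is clear. Descending now.

Request:
apply_moves:
  moves:
    - [0,0,3.5,0,0,0]
    - [0,0,4,0,0,0]
    - [0,0,4,0,0,0]
    - [0,0,4,0,0,0]
    - [0,0,3,0,0,0]
    - [0,0,2,0,0,0]
    - [0,0,1.3,0,0,0]
    - [0,0,0,0,0,0]
    - [0,0,0,0,0,0]

```text
time: 4.9
ee_pos: [585.0, -337.3, 25.8]
ee_rot: [0.624, 0.781, 0.0, 0.001]
force: [0.1, -0.2, 0.4]
grip_width: 0.656
grip_force: 0.0
```

Request:
apply_moves:
  moves:
    - [0.5,0,0,0,0,0]
    - [0.5,0,0,0,0,0]
    - [0.5,0,0,0,0,0]
    - [0.5,0,0,0,0,0]
    - [0.5,0,0,0,0,0]
    - [0.5,0,0,0,0,0]
    - [0.5,0,0,0,0,0]
    - [0.5,0,0,0,0,0]

```text
time: 5.9
ee_pos: [575.4, -297.8, 24.4]
ee_rot: [0.624, 0.781, -0.0, 0.0]
force: [-0.1, -4.0, -1.6]
grip_width: 0.651
grip_force: 1.7
```

```bash
python3 to.py 525 -70 24 102.7; python3 - <<'E'
from station import *; import cv2
p,d=read_camera("wrist"); cv2.imwrite("pics/w2.png",p[...,::-1])
E
```

```text
t 5.9 p [ 575.4 -297.8   24.4] psi 102.7 tilt [ 0. -0. -1.] F [-0.08 -4.03 -1.64] gw 0.651
cradle centre [ 565.2 -252.7   24.4]
(525.0, -70.0, 24.0, 102.7) tcp [ 535.2 -115.1   24. ] shift cm [18.71  0.1   0.03] turn 0.0
```

View pics/w2.png

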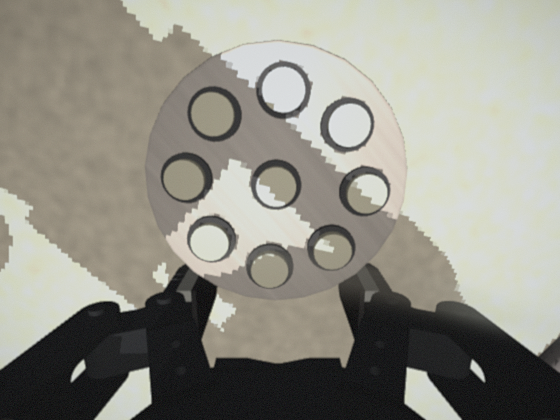

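The carousel sits cradled, with its centre at px (277,185), both fingers behind it and about 4 N of drag. Pushing toward the gap now.

Request:
apply_moves:
  moves:
    - [0.7,0,0,0,0,0]
    - [1,0,0,0,0,0]
    - [1,0,0,0,0,0]
    - [1,0,0,0,0,0]
    - [1,0,0,0,0,0]
    - [1,0,0,0,0,0]
    - [1,0,0,0,0,0]
    - [1,0,0,0,0,0]
    - [1,0,0,0,0,0]
    - [1,0,0,0,0,0]

```text
time: 7.2
ee_pos: [554.0, -202.5, 24.3]
ee_rot: [0.624, 0.781, 0.0, 0.0]
force: [0.8, -3.3, 0.1]
grip_width: 0.655
grip_force: 2.0
```

Request:
apply_moves:
  moves:
    - [1,0,0,0,0,0]
    - [1,0,0,0,0,0]
    - [1,0,0,0,0,0]
    - [1,0,0,0,0,0]
    - [1,0,0,0,0,0]
    - [1,0,0,0,0,0]
    - [1,0,0,0,0,0]
    - [1,0,0,0,0,0]
    - [0.7,0,0,0,0,0]
    - [0.4,0,0,0,0,0]

```text
time: 8.45
ee_pos: [534.0, -114.0, 24.3]
ee_rot: [0.624, 0.781, 0.0, 0.0]
force: [0.7, -3.2, 1.0]
grip_width: 0.652
grip_force: 2.0
```

```bash
cat > car.py <<'E'
from station import *; from h import *
i=camera_info("wrist"); p,d=read_camera("wrist"); f=dict(i,p=p,d=d); P=cloud(f)
t=P[(P[...,2]>36)&(P[...,2]<58)&(d>0)]
s=get_state()["ee_pos"]; c0=s[:2]+0
t=t[np.hypot(*(t[:,:2]-c0).T)<110]
# keep carousel top component: points 41..49
k=t[(t[:,2]>41)&(t[:,2]<54)]
(cx,cy),r=cv2.minEnclosingCircle(k[:,:2].astype(np.float32))
# caps: hough circle on disc from colour-free depth mask
m=((P[...,2]>40)&(P[...,2]<54)).astype(np.uint8); m=cv2.morphologyEx(m,cv2.MORPH_OPEN,np.ones((15,15)))
n,l,st,ce=cv2.connectedComponentsWithStats(m); j=1+np.argmax(st[1:,4]); q=P[l==j]
r2=cv2.minEnclosingCircle(q[:,:2].astype(np.float32))
print("carousel",np.round(r2[0],1),round(r2[1],1), "dist tcp",np.hypot(*(np.array(r2[0])-s[:2])).round(1))
E
python3 car.py; python3 to.py 522 -20 24 90 ; python3 to.py 532 60 24 78
```

```text
carousel [525.2 -71.6] 47.5 dist tcp 43.0
t 8.5 p [ 534.  -113.7   24.3] psi 102.7 tilt [-0.     0.001 -1.   ] F [ 0.17 -1.87  1.43] gw 0.657
cradle centre [523.8 -68.6  24.3]
(522.0, -20.0, 24.0, 90.0) tcp [522.  -66.2  24. ] shift cm [ 4.89 -0.12  0.03] turn 0.222
t 8.5 p [ 534.  -113.7   24.3] psi 102.7 tilt [-0.     0.001 -1.   ] F [ 0.17 -1.87  1.43] gw 0.657
cradle centre [523.8 -68.6  24.3]
(532.0, 60.0, 24.0, 78.0) tcp [522.4  14.8  24. ] shift cm [12.78  1.7   0.03] turn 0.432
```

Request:
apply_moves:
  moves:
    - [0.6,-0.15,0,0,0,0.033]
    - [1,-0.15,0,0,0,0.033]
    - [1,-0.15,0,0,0,0.033]
    - [1,-0.15,0,0,0,0.033]
    - [1,-0.15,0,0,0,0.033]
    - [1,-0.15,0,0,0,0.033]
    - [1,-0.15,0,0,0,0.033]
    - [1,-0.15,0,0,0,0.033]
    - [0.8,-0.15,0,0,0,0.033]
    - [0.5,-0.15,0,0,0,0.033]

```text
time: 9.75
ee_pos: [512.0, -27.1, 24.2]
ee_rot: [0.745, 0.668, -0.0, -0.0]
force: [-0.5, -4.9, 1.3]
grip_width: 0.658
grip_force: 2.2
```

```bash
python3 car.py; python3 to.py 527 60 24 67
```

```text
carousel [515.1  16.2] 46.7 dist tcp 42.9
t 9.8 p [511.9 -26.5  24.2] psi 83.7 tilt [-0.001  0.    -1.   ] F [-0.38 -2.64  1.6 ] gw 0.655
cradle centre [517.   19.4  24.2]
(527.0, 60.0, 24.0, 67.0) tcp [508.9  17.5  24. ] shift cm [ 4.34 -0.78  0.02] turn 0.291
```

Request:
apply_moves:
  moves:
    - [0.6,-0.14,0,0,0,0.03]
    - [0.9,-0.14,0,0,0,0.03]
    - [0.9,-0.14,0,0,0,0.035]
    - [0.9,-0.14,0,0,0,0.035]
    - [0.9,-0.15,0,0,0,0.035]
    - [0.9,-0.15,0,0,0,0.035]
    - [0.9,-0.15,0,0,0,0.035]
    - [0.9,-0.15,0,0,0,0.035]
    - [0.8,-0.15,0,0,0,0.035]
    - [0.5,-0.15,0,0,0,0.035]

```text
time: 11.05
ee_pos: [518.2, 55.5, 24.2]
ee_rot: [0.847, 0.532, -0.001, -0.0]
force: [-2.6, -6.0, 3.9]
grip_width: 0.657
grip_force: 2.9
```

```bash
sed -i 's/OFF=46.2/OFF=44/' to.py; python3 car.py; python3 to.py 593 165 24 57 593 165 24 50 593 165 24 45
```

```text
carousel [535.8  96.1] 46.1 dist tcp 43.8
t 11.1 p [518.3  56.   24.2] psi 64.2 tilt [-0.002 -0.    -1.   ] F [-1.14 -3.06  2.76] gw 0.657
cradle centre [537.4  95.6  24.2]
(593.0, 165.0, 24.0, 57.0) tcp [569.  128.1  24. ] shift cm [8.7  1.44 0.01] turn 0.126
(593.0, 165.0, 24.0, 50.0) tcp [564.7 131.3  24. ] shift cm [8.8  0.91 0.01] turn 0.248
(593.0, 165.0, 24.0, 45.0) tcp [561.9 133.9  24. ] shift cm [8.91 0.54 0.01] turn 0.336
```

Request:
apply_moves:
  moves:
    - [0.7,-0.31,0,0,0,0.07]
    - [0.9,-0.31,0,0,0,0.07]
    - [0.95,-0.31,0,0,0,0.07]
    - [0.95,-0.31,0,0,0,0.07]
    - [0.95,0,0,0,0,0]
    - [0.95,0,0,0,0,0]
    - [0.95,0,0,0,0,0]
    - [0.95,0,0,0,0,0]
    - [0.8,0,0,0,0,0]
    - [0.5,0,0,0,0,0]

```text
time: 12.35
ee_pos: [559.9, 129.4, 24.1]
ee_rot: [0.912, 0.409, -0.002, -0.0]
force: [-5.4, -5.7, 5.7]
grip_width: 0.654
grip_force: 4.0
```

```bash
python3 car.py; python3 to.py 593 165 24 103.5
```

```text
carousel [588.8 163.3] 45.8 dist tcp 44.0
t 12.4 p [560.3 129.8  24.1] psi 48.3 tilt [-0.002 -0.    -1.   ] F [-3.47 -3.21  2.55] gw 0.656
cradle centre [589.5 162.7  24.1]
(593.0, 165.0, 24.0, 103.5) tcp [603.3 122.2  24. ] shift cm [2.29 3.71 0.  ] turn -0.963
```

Request:
apply_moves:
  moves:
    - [-1.0,0,0,0,0,0]
    - [0.07,0.86,0,0,0,-0.16]
    - [0.07,0.86,0,0,0,-0.16]
    - [0.07,0.86,0,0,0,-0.16]
    - [0.07,0.86,0,0,0,-0.16]
    - [0.07,0.86,0,0,0,-0.16]
    - [0.07,0.86,0,0,0,-0.163]
    - [0,0,0,0,0,0]
    - [0,0,0,0,0,0]

```text
time: 13.52
ee_pos: [601.8, 110.0, 23.9]
ee_rot: [0.62, 0.784, -0.0, -0.0]
force: [-0.7, 0.2, 0.2]
grip_width: 0.654
grip_force: 0.0
```

```bash
python3 car.py; python3 to.py 592 169 24 103.5; python3 - <<'E'
from station import *; from h import *
p,d=read_camera("top"); i=camera_info("top"); f=dict(i,p=p,d=d); P=cloud(f)
sub=P[150:260,100:260]; Z=sub[...,2]
cv2.imwrite("pics/t3.png",cv2.resize(p[140:250,90:270,::-1],None,fx=4,fy=4,interpolation=cv2.INTER_CUBIC))
w,_=read_camera("wrist"); cv2.imwrite("pics/w3.png",w[...,::-1])
E
```

```text
carousel [590.1 163.6] 45.0 dist tcp 54.8
t 13.575 p [601.8 110.1  24.1] psi 103.3 tilt [-0.001  0.    -1.   ] F [-0.42  0.77 -0.51] gw 0.654
cradle centre [591.7 152.9  24.1]
(592.0, 169.0, 24.0, 103.5) tcp [602.3 126.2  24. ] shift cm [1.56 0.41 0.01] turn -0.003
```

View pics/w3.png

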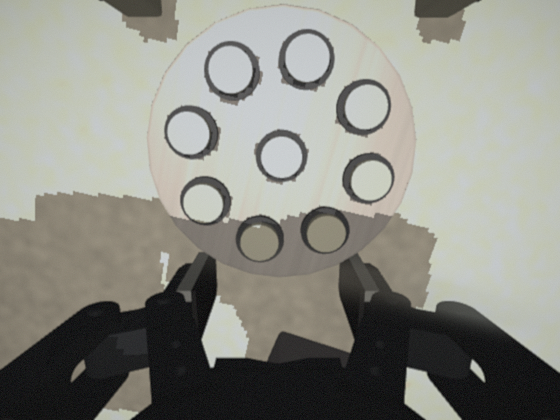

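The wrist view shows the carousel centre at px (281,141), and the cheek ends at x≈161 and x≈417, so their middle is about 289. The carousel is therefore about 3 mm left of the dock line, which agrees with the geometry. I'll shift right by 4 mm and push in.

Request:
apply_moves:
  moves:
    - [0.4,0.4,0,0,0,0]
    - [0.5,0,0,0,0,0]
    - [0.5,0,0,0,0,0]
    - [0.6,0,0,0,0,0]
    - [0.6,0,0,0,0,0]
    - [0.6,0,0,0,0,0]
    - [0.6,0,0,0,0,0]
    - [0.6,0,0,0,0,0]
    - [0.4,0,0,0,0,0]
    - [0.2,0,0,0,0,0]

```text
time: 14.92
ee_pos: [594.7, 159.9, 24.4]
ee_rot: [0.619, 0.785, 0.0, 0.0]
force: [1.3, -3.6, 1.2]
grip_width: 0.659
grip_force: 2.2
```

```bash
python3 car.py; python3 to.py; python3 - <<'E'
from station import *; from h import *
w,_=read_camera("wrist"); cv2.imwrite("pics/w4.png",w[...,::-1])
E
```

```text
carousel [586.3 202.3] 47.2 dist tcp 43.0
t 14.975 p [594.6 160.1  24.4] psi 103.5 tilt [ 0.  0. -1.] F [ 1.31 -2.33  0.87] gw 0.652
cradle centre [584.4 202.9  24.4]
```

View pics/w4.png

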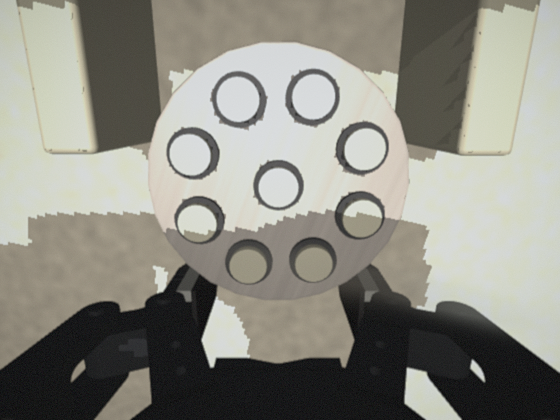

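Well centred: the cheek inner edges are at x≈97 and 459, so the middle is 278, against a carousel centre of 279. Creeping in from here.

Request:
apply_moves:
  moves:
    - [0.1,0,0,0,0,0]
    - [0.1,0,0,0,0,0]
    - [0.1,0,0,0,0,0]
    - [0.1,0,0,0,0,0]
    - [0.1,0,0,0,0,0]
    - [0.05,0,0,0,0,0]

```text
time: 15.78
ee_pos: [593.4, 165.1, 24.3]
ee_rot: [0.619, 0.785, 0.0, 0.0]
force: [1.2, -4.8, 1.4]
grip_width: 0.656
grip_force: 2.3
```

Request:
apply_moves:
  moves:
    - [0.05,0,0,0,0,0]
    - [0.05,0,0,0,0,0]
    - [0.05,0,0,0,0,0]
    - [0.05,0,0,0,0,0]

```text
time: 16.27
ee_pos: [592.9, 167.0, 24.3]
ee_rot: [0.619, 0.785, 0.0, -0.0]
force: [0.9, -5.2, 2.5]
grip_width: 0.66
grip_force: 2.4
```

Request:
apply_moves:
  moves:
    - [0.05,0,0,0,0,0]
    - [0.05,0,0,0,0,0]

```text
time: 16.52
ee_pos: [592.7, 168.0, 24.3]
ee_rot: [0.619, 0.785, 0.0, 0.0]
force: [0.6, -4.3, 2.5]
grip_width: 0.655
grip_force: 2.4
```

Request:
apply_moves:
  moves:
    - [0.05,0,0,0,0,0]
    - [0.05,0,0,0,0,0]
    - [0.05,0,0,0,0,0]

```text
time: 16.9
ee_pos: [592.4, 169.5, 24.3]
ee_rot: [0.619, 0.785, 0.0, 0.0]
force: [1.1, -5.1, 1.9]
grip_width: 0.655
grip_force: 2.4
```

Request:
apply_moves:
  moves:
    - [0.04,0,0,0,0,0]
    - [0.04,0,0,0,0,0]
    - [0.04,0,0,0,0,0]
    - [0.04,0,0,0,0,0]

```text
time: 17.4
ee_pos: [592.0, 171.0, 24.3]
ee_rot: [0.619, 0.785, 0.0, 0.0]
force: [1.2, -4.5, 2.0]
grip_width: 0.656
grip_force: 2.4
```

Request:
apply_moves:
  moves:
    - [0.04,0,0,0,0,0]
    - [0.04,0,0,0,0,0]
    - [0.04,0,0,0,0,0]
    - [0.04,0,0,0,0,0]

```text
time: 17.9
ee_pos: [591.6, 172.5, 24.3]
ee_rot: [0.619, 0.785, 0.0, 0.0]
force: [2.1, -4.8, 2.3]
grip_width: 0.654
grip_force: 2.4
```

Request:
apply_moves:
  moves:
    - [0.04,0,0,0,0,0]
    - [0.04,0,0,0,0,0]
    - [0.04,0,0,0,0,0]
    - [0.04,0,0,0,0,0]

```text
time: 18.4
ee_pos: [591.2, 174.1, 24.3]
ee_rot: [0.619, 0.785, 0.0, -0.0]
force: [0.6, -5.7, 2.1]
grip_width: 0.659
grip_force: 2.4
```

Request:
apply_moves:
  moves:
    - [0.04,0,0,0,0,0]
    - [0.04,0,0,0,0,0]
    - [0.04,0,0,0,0,0]
    - [0.04,0,0,0,0,0]

```text
time: 18.9
ee_pos: [590.9, 175.7, 24.3]
ee_rot: [0.619, 0.785, 0.0, 0.0]
force: [1.5, -4.3, 1.9]
grip_width: 0.659
grip_force: 2.4
```

Request:
apply_moves:
  moves:
    - [0.04,0,0,0,0,0]
    - [0.04,0,0,0,0,0]
    - [0.04,0,0,0,0,0]
    - [0.04,0,0,0,0,0]

```text
time: 19.4
ee_pos: [590.5, 177.2, 24.3]
ee_rot: [0.619, 0.785, 0.0, 0.0]
force: [1.0, -5.4, 1.9]
grip_width: 0.656
grip_force: 2.4
```

Request:
apply_moves:
  moves:
    - [0.05,0,0,0,0,0]
    - [0.05,0,0,0,0,0]
    - [0.05,0,0,0,0,0]
    - [0.05,0,0,0,0,0]

```text
time: 19.9
ee_pos: [590.0, 179.2, 24.3]
ee_rot: [0.619, 0.785, 0.0, -0.0]
force: [1.4, -4.5, 3.0]
grip_width: 0.654
grip_force: 2.4
```

Request:
apply_moves:
  moves:
    - [0.05,0,0,0,0,0]
    - [0.05,0,0,0,0,0]
    - [0.05,0,0,0,0,0]
    - [0.05,0,0,0,0,0]

```text
time: 20.4
ee_pos: [589.6, 181.1, 24.3]
ee_rot: [0.619, 0.785, 0.0, -0.0]
force: [1.3, -5.0, 1.8]
grip_width: 0.651
grip_force: 2.4
```

Request:
apply_moves:
  moves:
    - [0.05,0,0,0,0,0]
    - [0.05,0,0,0,0,0]
    - [0.05,0,0,0,0,0]
    - [0.05,0,0,0,0,0]

```text
time: 20.9
ee_pos: [589.1, 182.8, 24.3]
ee_rot: [0.619, 0.785, -0.0, 0.0]
force: [0.6, -5.2, 1.9]
grip_width: 0.656
grip_force: 2.8
```

Pad force rose from 2.4 to 2.8, so the carousel is likely on the sprung pad. Switching to finer steps.

Request:
apply_moves:
  moves:
    - [0.03,0,0,0,0,0]
    - [0.03,0,0,0,0,0]
    - [0.03,0,0,0,0,0]

```text
time: 21.28
ee_pos: [588.9, 183.7, 24.3]
ee_rot: [0.619, 0.785, -0.0, 0.0]
force: [1.8, -6.7, 1.9]
grip_width: 0.654
grip_force: 2.9
```

Request:
apply_moves:
  moves:
    - [0.03,0,0,0,0,0]
    - [0.03,0,0,0,0,0]
    - [0.03,0,0,0,0,0]

```text
time: 21.65
ee_pos: [588.7, 184.5, 24.3]
ee_rot: [0.619, 0.785, -0.0, 0.0]
force: [2.1, -7.1, 1.6]
grip_width: 0.655
grip_force: 2.9
```

Request:
apply_moves:
  moves:
    - [0.03,0,0,0,0,0]
    - [0.03,0,0,0,0,0]

```text
time: 21.9
ee_pos: [588.6, 185.1, 24.3]
ee_rot: [0.619, 0.785, -0.0, 0.0]
force: [1.7, -4.6, 1.8]
grip_width: 0.652
grip_force: 2.9
```

Request:
apply_moves:
  moves:
    - [0.03,0,0,0,0,0]
    - [0.03,0,0,0,0,0]

```text
time: 22.15
ee_pos: [588.5, 185.6, 24.3]
ee_rot: [0.619, 0.785, -0.0, 0.0]
force: [0.8, -6.9, 2.6]
grip_width: 0.654
grip_force: 3.0
```

Request:
apply_moves:
  moves:
    - [0.03,0,0,0,0,0]
    - [0.03,0,0,0,0,0]

```text
time: 22.4
ee_pos: [588.4, 186.0, 24.3]
ee_rot: [0.619, 0.785, -0.0, 0.0]
force: [1.2, -7.9, 2.9]
grip_width: 0.657
grip_force: 3.6
```

Request:
apply_moves:
  moves:
    - [0.02,0,0,0,0,0]

```text
time: 22.52
ee_pos: [588.4, 186.0, 24.4]
ee_rot: [0.619, 0.785, -0.0, 0.001]
force: [2.2, -8.4, 2.0]
grip_width: 0.658
grip_force: 3.9
```

Request:
apply_moves:
  moves:
    - [0.02,0,0,0,0,0]
    - [0.02,0,0,0,0,0]

```text
time: 22.78
ee_pos: [588.4, 186.1, 24.4]
ee_rot: [0.62, 0.785, -0.001, 0.001]
force: [2.8, -9.5, 3.0]
grip_width: 0.657
grip_force: 4.3
```

Request:
apply_moves:
  moves:
    - [0.02,0,0,0,0,0]
    - [0.02,0,0,0,0,0]
    - [0.02,0,0,0,0,0]

```text
time: 23.15
ee_pos: [588.3, 186.2, 24.4]
ee_rot: [0.62, 0.785, -0.001, 0.001]
force: [1.9, -10.7, 2.4]
grip_width: 0.654
grip_force: 5.0
```

Request:
apply_moves:
  moves:
    - [0.02,0,0,0,0,0]
    - [0.02,0,0,0,0,0]
    - [0.02,0,0,0,0,0]
    - [0,0,0,0,0,0]

```text
time: 23.65
ee_pos: [588.3, 186.3, 24.4]
ee_rot: [0.62, 0.785, -0.001, 0.001]
force: [3.0, -12.4, 2.8]
grip_width: 0.652
grip_force: 5.6
```

Request:
apply_moves:
  moves:
    - [0.02,0,0,0,0,0]
    - [0.02,0,0,0,0,0]
    - [0,0,0,0,0,0]
    - [0,0,0,0,0,0]
    - [0,0,0,0,0,0]

```text
time: 24.28
ee_pos: [588.3, 186.4, 24.4]
ee_rot: [0.62, 0.785, -0.001, 0.001]
force: [2.3, -13.5, 3.3]
grip_width: 0.655
grip_force: 6.0
```

Request:
apply_moves:
  moves:
    - [0,0,0,0,0,0]
    - [0,0,0,0,0,0]
    - [0,0,0,0,0,0]

```text
time: 24.65
ee_pos: [588.3, 186.4, 24.4]
ee_rot: [0.62, 0.785, -0.001, 0.001]
force: [2.8, -13.4, 2.6]
grip_width: 0.65
grip_force: 6.0
```

The press was held at about 13.5 N at the tool for more than 0.6 s, of which roughly 5 N was drag. Backing off gently.

Request:
apply_moves:
  moves:
    - [-0.08,0,0,0,0,0]
    - [-0.1,0,0,0,0,0]
    - [-0.15,0,0,0,0,0]
    - [-0.3,0,0,0,0,0]
    - [-0.6,0,0,0,0,0]
    - [-1,0,0,0,0,0]
    - [-1,0,0,0,0,0]
    - [0,0,0,0,0,0]

```text
time: 25.65
ee_pos: [595.5, 156.3, 24.3]
ee_rot: [0.62, 0.785, 0.0, -0.0]
force: [0.4, 0.2, 0.5]
grip_width: 0.658
grip_force: 0.0
```

Request:
apply_moves:
  moves:
    - [0,0,-1.5,0,0,0]
    - [0,0,-2,0,0,0]
    - [0,0,-2,0,0,0]
    - [0,0,-2,0,0,0]
    - [0,0,-1,0,0,0]
    - [0,0,0,0,0,0]
    - [0,0,0,0,0,0]

```text
time: 26.52
ee_pos: [594.8, 157.2, 108.4]
ee_rot: [0.619, 0.785, -0.001, -0.001]
force: [0.2, -0.2, 0.1]
grip_width: 0.656
grip_force: 0.0
```

```bash
python3 car.py; python3 to.py; python3 - <<'E'
from station import *; from h import *
w,_=read_camera("wrist"); s,_=read_camera("scene")
cv2.imwrite("pics/fin.png",np.hstack([cv2.resize(w,(400,300)),cv2.resize(s[120:330,130:410],(400,300))])[...,::-1])
E
```

```text
carousel [577.8 229.4] 44.9 dist tcp 74.2
t 26.575 p [594.7 157.1 108.1] psi 103.5 tilt [-0.002 -0.    -1.   ] F [ 0.23 -0.55 -0.22] gw 0.657
cradle centre [584.5 199.9 108.1]
```

View pics/fin.png

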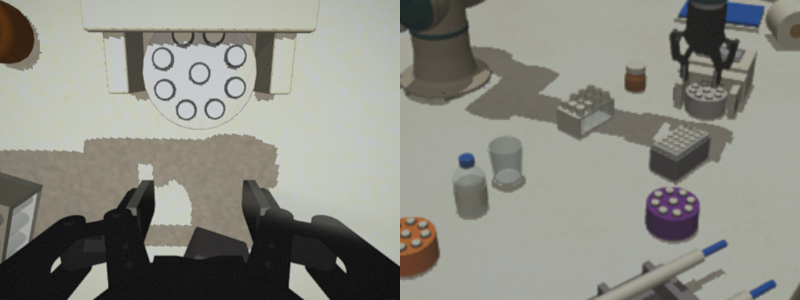

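The carousel is seated in the mouth at left-panel px (199,72), at about (578,229) mm, unmoved since the press. The gripper is clear and the bystanders are untouched. Handing in.

```bash
python3 -c "
from station import *
print(job_done())"
```

```text
the job is handed in; nothing more can be done
None
```

The carousel went through the gap and into the dock, was pressed against the stop at about 13.5 N at the tool (roughly 9 N at the stop after an estimated 5 N of drag) for over half a second, and was let go; it stayed put, and the job is handed in at about 27 s with no verdict returned.

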